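# Unlock, trip and re-arm the bench cut-out

## Task

Do the daily trip test of the bench cut-out: take the flat driver from its stand, seat its blade in the slot of the brass lock screw and turn the screw clockwise all the way to its stop with the blade kept in the slot, then put the driver back upright in its stand and let go. Next press the red test button until the lever drops, and then lift the lever back up until it latches and stays up by itself. Leave the two device cases and the battery where they are.

Things in the scene. Friction and masses are not known exactly. Their poses are not given: they have to be found in the camera images.
- tester: Bench cut-out: fixed box, 140 mm (own x) by 240 mm (own y) by 60 mm high, grey, off-white top panel. Origin: centre of its underside. Own x points away from the robot (turned up to 0.35 rad), y to its left. On the top, all at x = 0: lever at y = +85 mm, red button at y = -5 mm, brass lock screw at y = -80 mm.
- slot_floor (a point): Centre of the floor of the brass lock screw's slot, on its vertical turning axis, 62 mm above the table. Head about 30 mm across, top 7.6 mm above this point. Slot open at both ends, 5.5 mm wide, 7.6 mm deep, mouth flared to 8.9 mm over the top 3 mm. Site x lies along the slot; z up.
- lock_screw (a joint): Turn of the lock screw, rad, growing clockwise seen from above: 0 = locked (slot along the tester's y, at the red dot), 1.571 = its stop, unlocked (slot along the tester's x, at the green dot). Starts between 0.05 and 0.45. Takes 0.05 N m, stays where left. Below about 1.46 the test button is blocked inside.
- driver: Flat screwdriver, 90 g, 110 mm long, blade down in its stand. Origin: centre of the blade's tip; z up along the shank. Blade 12 mm wide (own x), 3 mm thick (own y), 14 mm tall; round shank 8 mm; square orange handle 26 x 26 mm, faces square to its x and y, from 50 to 110 mm above the tip. In the slot the blade has about 0.2 rad of play each way.
- stand: Fixed black driver stand, 64 x 64 x 55 mm high. Origin: centre of its underside; z up. In the middle of the top an 18 mm wide vertical hole right through, with a 3 mm chamfer. The driver hangs in it: the handle's underside rests on the stand's top (at 55 mm), so the blade's tip is 5 mm above the table.
- button_top (a point): Centre of the top of the red test button (28 mm across); 14 mm above the tester's top panel when up. Pressed straight down.
- test_button (a joint): Press of the test button, m: 0 = up, 0.009 = fully down. Springs back; 2 N to start, 6 N at the bottom. At 4 to 7 mm it releases the lever's latch. It dips by itself when the lever is lifted past its latch.
- lever_bar (a point): Centre of the lever's blue crossbar: a round bar 14 mm thick and 36 mm long along the tester's y, at the end of a 10 x 12 mm black stalk, 75 mm from the hinge axis.
- lever_hinge (a point): Point on the lever's hinge axis (along the tester's y), in line with the stalk, 68 mm above the table; fixed on the tester; axes as the tester's.
- reset_lever (a joint): Lever angle, rad: 0 = upright, latched; grows as it drops towards the robot (tester's -x); 1.05 = fully dropped (stalk 30 deg above level). A spring pulls it down (1.5 N at the bar; up to 4 N to pass the latch). To latch, lift it past upright to about -0.1 (end stop -0.15), then let go: it settles within 0.06 of upright. Let go sooner, it drops again.
- red_case: Bystander: loose red device shell, 50 x 92 x 22 mm, lying flat. Origin: centre of its underside.
- blue_case: Bystander: loose blue device shell, 50 x 92 x 22 mm, lying flat. Origin: centre of its underside.
- battery: Bystander: loose black battery cell with a yellow band, 26 mm thick and 50 mm high, standing. Origin: centre of its underside.

How it is judged:
By the outcome, as a careful person would: the job done as asked, in the order asked, and still so for the second after the job is handed in, with the robot touching nothing.
It also fails if it takes over 72 s, if anything falls off the work surface, if the arm or the gripper's body presses on something with over 40 N, if the wrist force passes 120 N, or if a joint passes its speed limit or range.

## Robot

A 7-joint arm with a two-finger parallel gripper is mounted at the origin on the work surface. World frame = base frame: x ahead of the robot, y to its left, z up, the work surface at z = 0. Lengths are in m, angles in rad, forces in N, time in s.
With the tool pointing down it reaches from about 0.35 to 0.9 m from the base axis. Payload 19.9 kg.
Tool frame: the origin (TCP) lies at the very end of the fingers, on their centre line; the grasp point (between the pads) lies 19 mm behind it; z points along the fingers, y is the line along which they close (so a half turn about z gives the same grasp; the last joint's range is limited). The gripper opens to 94 mm and grips with 3 to 60 N. Pads are 16 mm wide; open, the fingers measure 119 mm over their backs; the gripper's body (75 mm by 177 mm) begins 78 mm behind the grasp point.
Start: joints at [1.067, 0.417, -0.01, 1.614, 0.005, 1.111, -0.053], TCP at [0.279, -0.559, 0.205] pointing down, gripper open.
Joint ranges: [-2.81, 2.81], [-0.39, 2.02], [-1.27, 1.25], [0.06, 2.57], [-1.19, 4.33], [0.19, 2], [-2.82, 2.82]. Speed limits (rad/s): [1.89, 1.89, 2.39, 2.39, 3.01, 3.01, 3.01].

## Interface

Orientations are given as a 3x3 rotation matrix whose columns are the frame's x, y, z axes.
In Python, from bench import status, optics, finish_job gives the robot as it stands.
- The arm moves only by the shell command python3 -m creep 'ROWS' [FORCE]. ROWS is JSON, a list of rows, each a list of 3 entries, a list of its own where there are three numbers: the shift along the world's x, y, z in units of 40 mm (1.0 is 40 mm), then the turn, a rotation vector about the world's x, y, z in units of 6 degrees (1.0 is 6 degrees), then the finger opening in mm, from 0 to 94. A call has 1 to 12 rows; each row is the pose to reach, as a shift and turn from the pose commanded when the call began; what a row does not reach only later rows make up. A row lasts 1/8 s, in which the tool goes at most 62.5 mm and 10.7 degrees, less where a joint would pass 70% of its speed; a pose out of reach is approached as far as the arm can. A call with a gripper value outside its range is refused whole. The fingers move at their own pace and stop on an object; FORCE is the grip in N (left out, the last holds). Time passes only in rows, so rows that repeat a pose let the fingers close. It gives the time, the measured TCP pose, the force, the opening and the grip force at its end, in the units of the state.
- status.state(): the state, without advancing time (a new reading comes with each control period).
- optics.grab_frame(name): name is "scene" or "top"; returns the picture (480x640x3 uint8, blue, green, red); there is no depth.
- optics.camera_params(name): a dict with "intrinsics" (3x3 intrinsics, pixels), "distortion" ([k1, k2, p1, p2, k3] as OpenCV has them; the pictures are not rectified), "rvec" (rotation vector, rad) and "tvec" (3), from world to camera coordinates, as OpenCV has them. Camera axes: x right, y down, z forward; pixel columns grow to the right and rows downward; lengths in m; the calibration is good to about 2 mm. A picture is of the moment at which its call begins. camera_params takes no time and is no camera call.
- finish_job(): hands the job in; it is judged then, once.
The state is a dict: "clock": time; "joint_pos": joint angles; "qvel": joint speeds; "effort": joint torques, N m; "eef_pos": TCP position; "eef_rot": TCP orientation; "force": force on the tool from outside, world axes, zero at the start; "moment": the same for the moment, N m; "width": finger opening in m; "grasp_force": force on a finger pad.
Only numpy, scipy, OpenCV 4.12 (cv2) and the standard library are available. Lean on these libraries where they do the work, as an engineer would, in place of code of your own. Each camera call takes 0.05 s, during which the arm holds its last target. There are 200 camera calls.

## Working session

There is one attempt and no reset: what is moved stays moved. The work goes in short steps, Python scripts to look and compute and a shell command to move; the robot and the scene stay as the last step left them, time stands still between calls to the robot, and variables do not carry over. Pictures are saved under pics/ and viewed, at most 11 in all, crops included, and the job is handed in when it is done.

```bash
mkdir -p pics; ls; python3 - <<'E'
from bench import status, optics
import cv2,numpy as np
for n in("scene","top"):
    cv2.imwrite(f"pics/{n}0.png",optics.grab_frame(n)); p=optics.camera_params(n)
    R=cv2.Rodrigues(np.array(p["rvec"]))[0]; print(n,np.array(p["intrinsics"]).tolist(),p["distortion"],(-R.T@np.array(p["tvec"]).ravel()).round(3),R.round(2).tolist())
s=status.state(); print(s["clock"],s["eef_pos"],np.round(s["eef_rot"],3).tolist(),s["width"])
E
```

```text
pics
scene [[470.4355577345496, 0.0, 312.34432345693375], [0.0, 470.4355577345496, 239.87284631218122], [0.0, 0.0, 1.0]] [-0.0062956  0.         0.         0.         0.       ] [ 1.145 -0.491  0.756] [[0.62, 0.79, 0.02], [0.51, -0.38, -0.77], [-0.6, 0.49, -0.64]]
top [[603.1019718952053, 0.0, 326.2760506953809], [0.0, 603.1019718952053, 237.9789527002589], [0.0, 0.0, 1.0]] [0.02390341 0.         0.         0.         0.        ] [0.393 0.007 1.199] [[-0.01, -1.0, 0.0], [-0.99, 0.01, -0.13], [0.13, -0.0, -0.99]]
0.1 [ 0.27884899 -0.55898593  0.20491846] [[0.895, 0.446, -0.001], [0.446, -0.895, 0.001], [-0.0, -0.001, -1.0]] 0.0941508954702511
```

View pics/scene0.png

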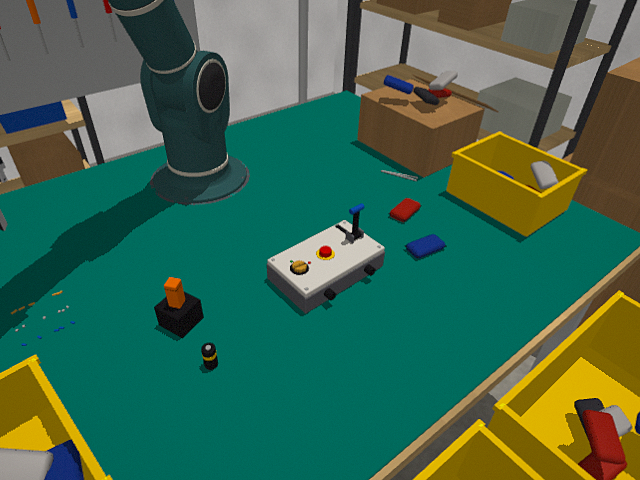

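View pics/top0.png

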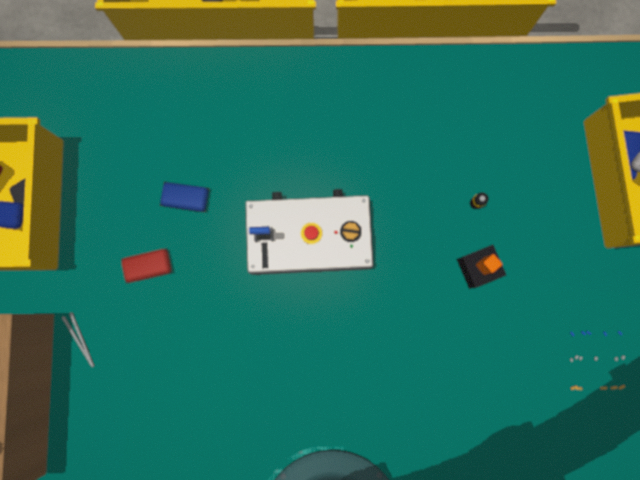

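The scene view shows the tester with its screw at (300,267), button at (325,252), upright lever at (357,210), the driver in its stand at (174,292), and the battery at (209,355). In the top view the panel spans (247–372,196–271), the screw is at (351,231), the button at (312,233), and the stand at (482,266) with its orange handle at (490,264).

```bash
cat > h.py <<'E'
from bench import status, optics
import cv2,numpy as np
def cam(n):
    p=optics.camera_params(n); return np.array(p["intrinsics"]),np.array(p["distortion"]),np.array(p["rvec"]),np.array(p["tvec"]).ravel()
def ray(n,uv):
    K,D,r,t=cam(n); R=cv2.Rodrigues(r)[0]
    q=cv2.undistortPoints(np.array(uv,float).reshape(-1,1,2),K,D).reshape(-1,2)
    return -R.T@t,(np.c_[q,np.ones(len(q))])@R
def plane(n,uv,z):
    c,d=ray(n,uv); return c+d*((z-c[2])/d[:,2])[:,None]
def proj(n,P):
    K,D,r,t=cam(n); return cv2.projectPoints(np.array(P,float).reshape(-1,1,3),r,t,K,D)[0].reshape(-1,2)
def two(uvs):  # {name:uv} -> point, residual
    A=0;b=0;L=[]
    for n,uv in uvs.items():
        c,d=ray(n,[uv]); d=d[0]/np.linalg.norm(d[0]); M=np.eye(3)-np.outer(d,d); A=A+M;b=b+M@c;L.append((M,c))
    x=np.linalg.solve(A,b); return x,[np.linalg.norm(M@(x-c)) for M,c in L]
def biggest(m,box=None):
    m=m.astype(np.uint8)
    if box is not None:
        k=np.zeros_like(m);x0,y0,x1,y1=box;k[y0:y1,x0:x1]=1;m=m*k
    return max(cv2.findContours(m,cv2.RETR_EXTERNAL,cv2.CHAIN_APPROX_NONE)[0],key=cv2.contourArea)
def cen(c):
    m=cv2.moments(c); return np.array([m["m10"],m["m01"]])/m["m00"]
def hsv(i): return cv2.cvtColor(i,cv2.COLOR_BGR2HSV)
E
python3 - <<'E'
from h import *
t=cv2.imread("pics/top0.png");s=cv2.imread("pics/scene0.png");H=hsv(t);S=hsv(s)
w=biggest((H[...,1]<50)&(H[...,2]>140),(230,180,390,285))
r=cv2.minAreaRect(plane("top",w.reshape(-1,2),.06)[:,:2].astype(np.float32)); print("tester",r)
red=lambda A:((A[...,0]<6)|(A[...,0]>174))&(A[...,1]>170)&(A[...,2]>90)
b=cen(biggest(red(H),(295,215,330,250)));b2=cen(biggest(red(S),(310,240,340,262)))
print("btn",plane("top",[b],.074),plane("scene",[b2],.074),two({"top":b,"scene":b2}))
br=lambda A:(A[...,0]>10)&(A[...,0]<28)&(A[...,1]>90)
c=biggest(br(H),(335,215,370,248)); e=cv2.minEnclosingCircle(c);print("screw",e,plane("top",[e[0]],.0696))
c2=biggest(br(S),(285,255,314,278)); e=cv2.minEnclosingCircle(c2);print(plane("scene",[e[0]],.0696))
o=biggest((H[...,0]>4)&(H[...,0]<20)&(H[...,1]>180),(450,235,520,295))
print("handle bbox",cv2.minAreaRect(o))
k=biggest((H[...,2]<50),(450,240,515,295)); print("stand",cv2.minAreaRect(k))
def z(i,x0,y0,x1,y1,f): return cv2.resize(i[y0:y1,x0:x1],None,fx=f,fy=f,interpolation=cv2.INTER_CUBIC)
cv2.imwrite("pics/z0.png",np.vstack([np.hstack([z(t,330,210,370,250,7),z(t,455,235,515,295,280/60)]),np.hstack([z(s,280,250,320,290,7),z(s,150,270,210,330,280/60)])]))
E
```

```text
tester ((0.5462551712989807, 0.03764429688453674), (0.13672593235969543, 0.23627324402332306), 1.9750332832336426)
btn [[0.54579048 0.03197417 0.074     ]] [[0.55041566 0.02820226 0.074     ]] (array([0.54634601, 0.03195645, 0.06924628]), [np.float64(0.00015095637958879168), np.float64(0.00015095637958875964)])
screw ((350.5, 230.5), 8.860122680664062) [[ 0.54907036 -0.04278169  0.0696    ]]
[[ 0.55043939 -0.04497049  0.0696    ]]
handle bbox ((489.0384216308594, 264.80767822265625), (17.47305679321289, 21.355958938598633), 56.3099365234375)
stand ((480.9310302734375, 266.82757568359375), (31.568206787109375, 38.253238677978516), 68.19859313964844)
```

View pics/z0.png

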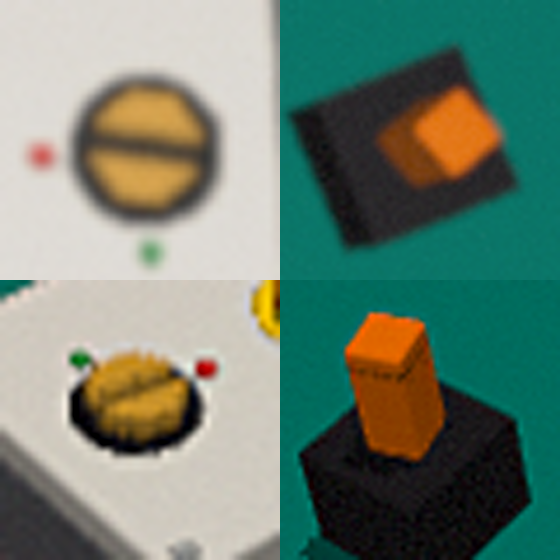

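The crop shows the slot running from (85,140) to (210,155), so the screw is about 0.15 rad off the red dot. The handle's bright top face is a diamond turned about 45°, centred near (457,134) in the crop. The blade is hidden until I lift the driver.

```bash
python3 - <<'E'
from h import *
t=cv2.imread("pics/top0.png");s=cv2.imread("pics/scene0.png");H=hsv(t);S=hsv(s)
print(t[264,[475,478,481,484,487,490,493,496,499]].tolist(), s[[280,285,288,291,297],174].tolist())
o=biggest((H[...,0]>4)&(H[...,0]<20)&(H[...,1]>150)&(H[...,2]>185),(450,235,520,295))
r=cv2.minAreaRect(plane("top",o.reshape(-1,2),.115)[:,:2].astype(np.float32)); print("top face",r)
o=biggest((S[...,0]>4)&(S[...,0]<20)&(S[...,1]>150)&(S[...,2]>225),(150,265,210,330))
r=cv2.minAreaRect(plane("scene",o.reshape(-1,2),.115)[:,:2].astype(np.float32)); print("scene top face",r)
k=biggest((H[...,2]<75)|((H[...,0]<20)&(H[...,1]>150)),(455,240,512,292))
# stand top-plane corners
r=cv2.approxPolyDP(k,3,True).reshape(-1,2);print(r.tolist(),plane("top",r,.055).round(4).tolist())
# slot line dir
d=(H[...,2]<110); m=np.zeros_like(d);cv2.circle(mm:=np.zeros(d.shape,np.uint8),(350,231),7,1,-1)
g=cv2.cvtColor(t,cv2.COLOR_BGR2GRAY)[222:241,341:361]; 
ys,xs=np.nonzero(mm&d); P=plane("top",np.c_[xs,ys],.069)[:,:2]; v=np.linalg.svd(P-P.mean(0))[2][0]; print("slot",len(P),P.mean(0),v)
E
```

```text
[[37, 43, 62], [17, 63, 121], [19, 62, 119], [24, 84, 165], [21, 116, 225], [22, 121, 227], [28, 120, 227], [30, 120, 227], [15, 114, 224]] [[0, 99, 226], [0, 105, 228], [0, 69, 157], [0, 61, 132], [0, 61, 137]]
top face ((0.4809184670448303, -0.2949674725532532), (0.023573588579893112, 0.023413578048348427), 38.6529655456543)
scene top face ((0.4800921082496643, -0.29545578360557556), (0.022160783410072327, 0.022344671189785004), 40.66703796386719)
[[492, 245], [457, 259], [469, 287], [505, 274]] [[0.52, -0.3127, 0.055], [0.494, -0.245, 0.055], [0.4406, -0.2656, 0.055], [0.4644, -0.3346, 0.055]]
slot 25 [ 0.54927398 -0.04231761] [0.16762327 0.98585112]
```

```bash
python3 -m creep '[[[0.45,0.6,0],[0,0,1.5],94],[[0.9,1.2,0],[0,0,3],94],[[1.35,1.8,0],[0,0,4.5],94],[[1.8,2.4,0],[0,0,6],94],[[2.25,3,0],[0,0,7.5],94],[[2.7,3.6,0],[0,0,9],94],[[3.2,4.2,0],[0,0,10.5],94],[[3.7,4.8,0],[0,0,12],94],[[4.1,5.4,0],[0,0,13.5],94],[[4.5,5.9,0],[0,0,15],94],[[4.85,6.3,0],[0,0,16.3],94],[[5.04,6.59,0],[0,0,17.25],94]]'; python3 - <<'E'
from h import *
s=status.state();R=s["eef_rot"];print(s["eef_pos"],np.round(R,3).tolist(),s["joint_pos"],np.degrees(np.arctan2(R[1][1],R[0][1])))
E
```

```text
clock: 1.6
eef_pos: [0.4811, -0.2946, 0.2052]
eef_rot: [[-0.647, 0.763, -0.0], [0.763, 0.647, 0.0], [0.001, 0.0, -1.0]]
force: [-0.4, -0.8, 0.6]
width: 0.0941
grasp_force: 0.0
[ 0.48112022 -0.29464966  0.2051532 ] [[-0.647, 0.763, -0.0], [0.763, 0.647, 0.0], [0.001, 0.0, -1.0]] [ 0.87330988  0.34412377 -0.46841242  1.75545094  0.17296624  1.08333938
  1.05026816] 40.28984839236625
```

```bash
python3 -m creep '[[[0,0,-1],[0,0,0],94],[[0,0,-2],[0,0,0],94],[[0,0,-2.8],[0,0,0],94],[[0,0,-3.45],[0,0,0],94],[[0,0,-3.45],[0,0,0],26],[[0,0,-3.45],[0,0,0],20],[[0,0,-3.45],[0,0,0],20],[[0,0,-3.45],[0,0,0],20],[[0,0,-3.45],[0,0,0],20],[[0,0,-3.45],[0,0,0],20],[[0,0,-3.45],[0,0,0],20],[[0,0,-3.45],[0,0,0],20]]' 40
```

```text
clock: 3.1
eef_pos: [0.4806, -0.2956, 0.0674]
eef_rot: [[-0.643, 0.766, -0.0], [0.766, 0.643, -0.0], [-0.0, -0.0, -1.0]]
force: [0.1, 0.4, 0.7]
width: 0.026
grasp_force: 39.9
```

```bash
python3 -m creep '[[[0,0,0.5],[0,0,0],20],[[0,0,1.2],[0,0,0],20],[[0,0,2.2],[0,0,0],20],[[0,0,3],[0,0,0],20],[[0,0,3],[0,0,0],20]]'; python3 - <<'E'
from h import *
s=status.state();p=s["eef_pos"];i=optics.grab_frame("scene");cv2.imwrite("pics/s1.png",i)
u,v=proj("scene",[p-[0,0,.045]])[0].round().astype(int);print(u,v)
cv2.imwrite("pics/z1.png",cv2.resize(i[v-50:v+50,u-50:u+50],None,fx=5,fy=5,interpolation=cv2.INTER_CUBIC))
E
```

```text
clock: 3.72
eef_pos: [0.4816, -0.2962, 0.1896]
eef_rot: [[-0.643, 0.766, 0.003], [0.766, 0.643, -0.002], [-0.004, 0.001, -1.0]]
force: [0.1, -0.6, -0.2]
width: 0.026
grasp_force: 39.9
169 271
```

View pics/z1.png

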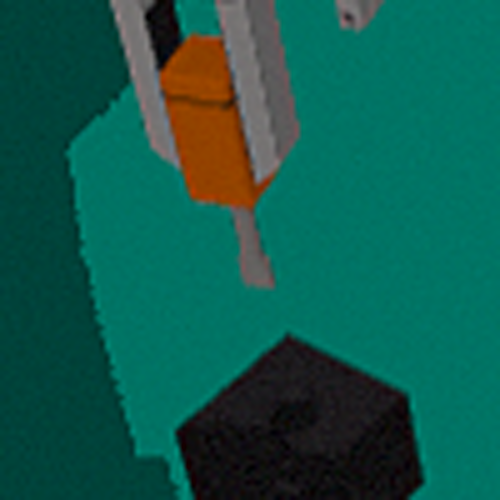

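The blade tip is at (258,285) in the crop, but at this angle its width doesn't tell me which axis is wide. I'll turn partway and look again.

```bash
python3 -m creep '[[[0.3,0.8,0],[0,0,1],20],[[0.5,1.6,0],[0,0,2],20],[[0.7,2.4,0],[0,0,3],20],[[0.9,3,0],[0,0,4],20],[[0.9,3,0],[0,0,4],20]]'; python3 - <<'E'
from h import *
s=status.state();p=s["eef_pos"];i=optics.grab_frame("scene");cv2.imwrite("pics/s2.png",i)
u,v=proj("scene",[p-[0,0,.055]])[0].round().astype(int);print(u,v)
H=hsv(i)
for y in range(v-10,v+8): print(y,''.join('#' if a<70 else '.' for a in H[y,u-16:u+16,1]))
E
```

```text
clock: 4.4
eef_pos: [0.5172, -0.1726, 0.187]
eef_rot: [[-0.902, 0.432, -0.0], [0.432, 0.902, 0.001], [0.001, 0.001, -1.0]]
force: [0.4, -0.7, -0.9]
width: 0.0258
grasp_force: 39.9
237 260
250 .............####...............
251 .............####...............
252 .............####...............
253 .............####...............
254 ..............###...............
255 ..............###...............
256 ..............####..............
257 .............######.............
258 .............######.............
259 .............######.............
260 .............######.............
261 .............######.............
262 .............####.#.............
263 ................................
264 ................................
265 ................................
266 ................................
267 ................................
```

The blade is 6 px wide at rows 257–262 against a 4 px shank, so its wide axis lies along tool y. Next I'll go above the slot.

```bash
python3 -m creep '[[[0.2,0.8,0],[0,0,0.8],20],[[0.4,1.6,0],[0,0,1.6],20],[[0.6,2.4,0],[0,0,2.3],20],[[0.75,3,0],[0,0,2.85],20],[[0.8,3.25,0],[0,0,2.85],20],[[0.8,3.25,-0.6],[0,0,2.85],20],[[0.8,3.25,-1.1],[0,0,2.85],20],[[0.8,3.25,-1.1],[0,0,2.85],20],[[0.8,3.25,-1.1],[0,0,2.85],20]]'; python3 - <<'E'
from h import *
s=status.state();p=s["eef_pos"];R=s["eef_rot"];print(np.degrees(np.arctan2(R[1][1],R[0][1])))
i=optics.grab_frame("scene");cv2.imwrite("pics/s3.png",i);t=optics.grab_frame("top");cv2.imwrite("pics/t3.png",t)
print(proj("scene",[p-[0,0,.0624]]),proj("scene",[[.549,-.0424,.0696]]))
cv2.imwrite("pics/z3.png",np.hstack([cv2.resize(i[230:290,270:330],(400,400),interpolation=cv2.INTER_CUBIC),cv2.resize(t[200:260,320:380],(400,400),interpolation=cv2.INTER_CUBIC)]))
E
```

```text
clock: 5.58
eef_pos: [0.5489, -0.0458, 0.1439]
eef_rot: [[-0.988, 0.155, 0.0], [0.155, 0.988, -0.0], [-0.0, -0.0, -1.0]]
force: [0.3, 0.8, -1.1]
width: 0.0259
grasp_force: 39.9
81.08349476830816
[[297.84860435 261.66133197]] [[299.15629866 265.14918244]]
```

View pics/z3.png

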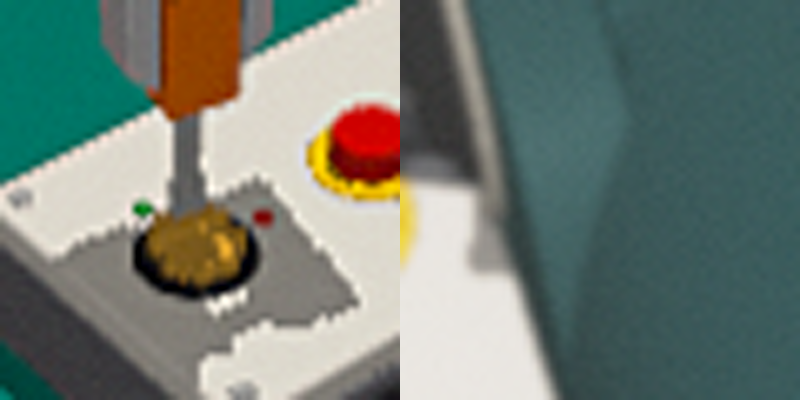

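In the crop the tip is at (187,213), matching its projection, and the head's top ellipse is centred near (196,234). I'll shift +3 mm in y and descend.

```bash
python3 -m creep '[[[0,0.085,0],[0,0,0],20],[[0,0.085,-0.1],[0,0,0],20],[[0,0.085,-0.2],[0,0,0],20],[[0,0.085,-0.3],[0,0,0],20],[[0,0.085,-0.38],[0,0,0],20],[[0,0.085,-0.38],[0,0,0],20]]'
```

```text
clock: 6.42
eef_pos: [0.5485, -0.0422, 0.1279]
eef_rot: [[-0.988, 0.154, -0.0], [0.154, 0.988, 0.0], [0.0, -0.0, -1.0]]
force: [-0.5, -0.3, -0.2]
width: 0.0261
grasp_force: 39.9
```

```bash
python3 -m creep '[[[0.01,0,-0.06],[0,0,0],20],[[0.01,0,-0.06],[0,0,-1.2],20],[[0.01,0,-0.06],[0,0,-2.4],20],[[0.01,0,-0.06],[0,0,-3.6],20],[[0.01,0,-0.06],[0,0,-4.8],20],[[0.01,0,-0.06],[0,0,-6],20],[[0.01,0,-0.06],[0,0,-7.2],20],[[0.01,0,-0.06],[0,0,-7.2],20]]'; python3 -c "
from h import *
s=status.state();print(s['moment'],s['joint_pos'])"
```

```text
clock: 7.42
eef_pos: [0.549, -0.042, 0.1258]
eef_rot: [[-0.615, 0.788, -0.0], [0.788, 0.615, -0.0], [-0.0, -0.0, -1.0]]
force: [-0.2, 0.6, -1.7]
width: 0.0259
grasp_force: 39.9
[ 0.15283328 -0.04512773  0.05250395] [ 0.42571562  0.42223038 -0.50359903  1.86112111  0.25127095  0.9211238
  0.46861623]
```

```bash
python3 -m creep '[[[0,0,0],[0,0,-1.2],20],[[0,0,0],[0,0,-2.4],20],[[0,0,0],[0,0,-3.6],20],[[0,0,0],[0,0,-4.8],20],[[0,0,0],[0,0,-6],20],[[0,0,0],[0,0,-6.6],20],[[0,0,0],[0,0,-7.2],20],[[0,0,0],[0,0,-7.2],20]]'; python3 -c "
from h import *
s=status.state();print(s['moment'],s['joint_pos'])"
python3 -m creep '[[[0,0,0],[0,0,-0.4],20],[[0,0,0],[0,0,-0.8],20],[[0,0,0],[0,0,-0.8],20]]'; python3 -c "
from h import *
s=status.state();print(s['moment'])"
```

```text
clock: 8.43
eef_pos: [0.5491, -0.0421, 0.1258]
eef_rot: [[0.089, 0.996, -0.0], [0.996, -0.089, -0.0], [-0.0, -0.0, -1.0]]
force: [0.3, 0.9, -1.6]
width: 0.0257
grasp_force: 39.9
[ 0.17866269 -0.17476504  0.07650073] [ 0.30222948  0.39923234 -0.34730346  1.86509771  0.16892677  0.90586582
 -0.21355998]
clock: 8.8
eef_pos: [0.5491, -0.0421, 0.1258]
eef_rot: [[0.172, 0.985, -0.0], [0.985, -0.172, 0.0], [0.0, -0.0, -1.0]]
force: [1.0, 0.9, -2.3]
width: 0.0259
grasp_force: 39.9
[ 0.25190589 -0.25098343  0.08520085]
```

```bash
for k in 1; do python3 -m creep '[[[0,0,0],[0,0,-0.3],20],[[0,0,0],[0,0,-0.6],20],[[0,0,0],[0,0,-0.6],20]]'; python3 -c "
from h import *
s=status.state();print(s['moment'])"; done
```

```text
clock: 9.18
eef_pos: [0.5491, -0.0422, 0.1258]
eef_rot: [[0.237, 0.972, -0.0], [0.972, -0.237, -0.0], [-0.0, -0.0, -1.0]]
force: [1.3, 1.7, -2.9]
width: 0.0259
grasp_force: 39.8
[ 0.42558049 -0.3408698   0.06062473]
```

```bash
python3 - <<'E'
from h import *
i=optics.grab_frame("scene");cv2.imwrite("pics/s4.png",i)
cv2.imwrite("pics/z4.png",cv2.resize(i[225:290,265:330],(600,600),interpolation=cv2.INTER_CUBIC))
E
```

```text
(no output)
```

View pics/z4.png

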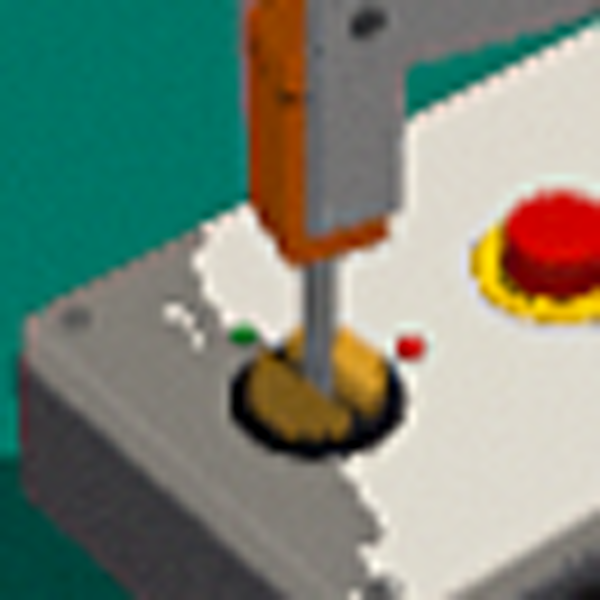

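The slot now runs from about (265,350) to (355,420), close to the green dot line, with the blade in it. I'll push a little more until the torque rises.

```bash
python3 -m creep '[[[0,0,0],[0,0,-0.5],20],[[0,0,0],[0,0,-1],20],[[0,0,0],[0,0,-1],20]]'; python3 -c "
from h import *
s=status.state();print(s['moment'])
R=s['eef_rot'];print(np.degrees(np.arctan2(R[1][1],R[0][1])))
c=np.array([.549,-.0424,.0696])
for a in (-5,2,8,14):
  v=np.r_[np.cos(np.radians(a)),np.sin(np.radians(a)),0]*.014; q=proj('scene',[c-v,c+v]);q=(q-[265,225])*600/65;print(a,q.round().tolist(),(q[1]-q[0])[1]/(q[1]-q[0])[0])
"
```

```text
clock: 9.6
eef_pos: [0.549, -0.0422, 0.1258]
eef_rot: [[0.336, 0.942, -0.0], [0.942, -0.336, -0.0], [-0.0, -0.0, -1.0]]
force: [1.3, 1.5, -3.9]
width: 0.0258
grasp_force: 39.8
[ 0.31189291 -0.435068    0.08891982]
-19.63542888010312
-5 [[284.0, 336.0], [347.0, 406.0]] 1.0906026153274113
2 [[278.0, 339.0], [353.0, 403.0]] 0.8412442999897142
8 [[273.0, 342.0], [358.0, 400.0]] 0.6811966287430009
14 [[269.0, 345.0], [362.0, 397.0]] 0.5517275158971119
```

```bash
python3 - <<'E'
from h import *
i=optics.grab_frame("scene");cv2.imwrite("pics/s5.png",i);a=cv2.imread("pics/s4.png")
z=lambda i:cv2.resize(i[240:280,280:320],(400,400),interpolation=cv2.INTER_CUBIC)
cv2.imwrite("pics/z5.png",np.hstack([z(a),z(i)]))
E
```

```text
(no output)
```

View pics/z5.png

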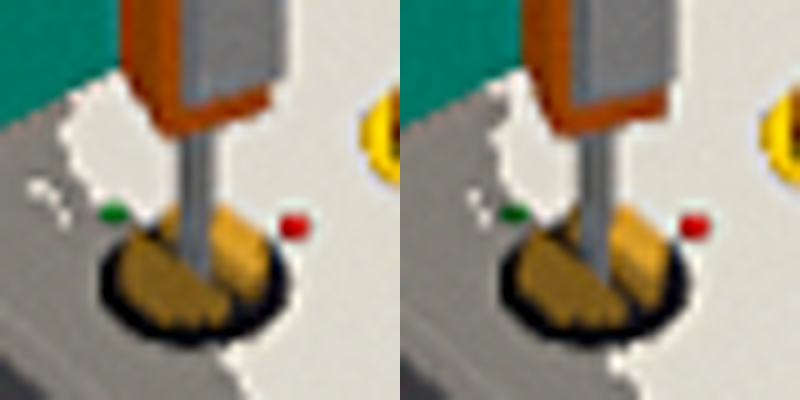

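```bash
python3 -m creep '[[[0,0,0],[0,0,0],15],[[0,0,0],[0,0,0],15],[[0,0,0],[0,0,-0.5],15],[[0,0,0],[0,0,-1],15],[[0,0,0],[0,0,-1],15]]' 60; python3 - <<'E'
from h import *
s=status.state();print(s['moment'])
i=optics.grab_frame("scene");cv2.imwrite("pics/s6.png",i)
c=np.array([.549,-.0424,.1134])
for a in (98,90,82,76,70,64):
  v=np.r_[np.cos(np.radians(a)),np.sin(np.radians(a)),0]*.013; q=proj('scene',[c-v,c+v]);print(a,((q[1]-q[0])[1]/(q[1]-q[0])[0]).round(3))
for n in "456":
  A=cv2.imread(f"pics/s{n}.png"); H=hsv(A); m=((H[...,0]>3)&(H[...,0]<14)&(H[...,1]>200)).astype(np.uint8)
  # lowest orange row per column (handle lower edge)
  print(n,[(x,int(np.nonzero(m[225:258,x])[0].max()+225)) for x in range(290,312) if m[225:258,x].any()])
  # slot: darkest gold-gap per row
  g=cv2.cvtColor(A,cv2.COLOR_BGR2GRAY)
  print([''.join('%4d'%v for v in g[y,288:312]) for y in (264,268)])
E
```

```text
clock: 10.28
eef_pos: [0.549, -0.0422, 0.1258]
eef_rot: [[0.433, 0.902, -0.0], [0.902, -0.433, -0.0], [-0.0, -0.0, -1.0]]
force: [0.7, 2.1, -2.1]
width: 0.0256
grasp_force: 59.8
[0.47565058 0.05985976 0.11991734]
98 -0.648
90 -0.488
82 -0.358
76 -0.274
70 -0.197
64 -0.124
4 [(292, 246), (293, 248), (294, 249), (295, 251), (296, 252), (297, 252), (298, 252), (299, 252), (300, 251), (301, 251), (302, 251), (303, 251), (304, 250), (305, 250)]
[' 124 134 133  79  62  93  91  70  52  65  85  90 100 127 159 162 161 153  99 119 208 197 201 223', ' 131 131   0  22  70  95  91  92  93  93  88  91  92  69  63  84 108  92  59   7  59 189 226 218']
5 [(292, 235), (293, 247), (294, 250), (295, 252), (296, 252), (297, 252), (298, 252), (299, 252), (300, 251), (301, 251), (302, 251), (303, 251), (304, 251), (305, 251)]
[' 127 130 130  80  68  92  95  75  38  58  83  92 102 140 155 160 158 155 125 114 208 198 203 222', ' 133 131   0  22  89  93  90  92  91  94  92  90  96  48  63  95 100 100  46   8  55 188 226 217']
6 [(293, 247), (294, 251), (295, 252), (296, 252), (297, 252), (298, 252), (299, 251), (300, 252), (301, 251), (302, 251), (303, 251), (304, 251), (305, 251)]
[' 125 129 126  81  68  94  95  78  37  58  86  93 100 131 159 160 159 155 118 118 206 196 200 225', ' 131 132   0  21  86  96  91  92  95  91  92  91  83  46  68  95  97 104  44   6  59 188 225 219']
```

```bash
python3 -m creep '[[[0,0,0],[0,0,-0.5],15],[[0,0,0],[0,0,-0.5],15]]'; python3 -c "
from h import *
s=status.state();print(s['moment'])"; python3 -m creep '[[[0,0,0],[0,0,0.6],15],[[0,0,0],[0,0,1.4],15],[[0,0,0],[0,0,2.2],15],[[0,0,0],[0,0,2.2],15]]'; python3 -c "
from h import *
s=status.state();print(s['moment'])"; python3 -m creep '[[[0,0,0.2],[0,0,0],15],[[0,0,0.5],[0,0,0],15],[[0,0,1],[0,0,0],15],[[0,-0.8,1.6],[0,0,0],15],[[-0.2,-2,1.6],[0,0,1],15],[[-0.5,-3,1.6],[0,0,2],15],[[-0.7,-4,1.6],[0,0,3],15],[[-0.7,-4,1.6],[0,0,3],15]]'; python3 - <<'E'
from h import *
s=status.state();p=s["eef_pos"];R=s["eef_rot"];print(s['moment'],np.degrees(np.arctan2(R[1][1],R[0][1])))
i=optics.grab_frame("scene");cv2.imwrite("pics/s7.png",i);t=optics.grab_frame("top");cv2.imwrite("pics/t7.png",t)
z=lambda i,u,v,r:cv2.resize(i[v-r:v+r,u-r:u+r],(400,400),interpolation=cv2.INTER_CUBIC)
u,v=proj("scene",[p-[0,0,.03]])[0].round().astype(int);print(u,v)
cv2.imwrite("pics/z7.png",np.vstack([np.hstack([z(i,300,265,25),z(t,351,231,25)])]+[np.hstack([z(i,u,v,40)[:200*2],z(t,351,231,60)])])[:800])
cv2.imwrite("pics/z7.png",cv2.resize(cv2.imread("pics/z7.png"),(600,600)))
E
```

```text
clock: 10.58
eef_pos: [0.549, -0.0422, 0.1258]
eef_rot: [[0.479, 0.878, -0.0], [0.878, -0.479, -0.0], [-0.0, -0.0, -1.0]]
force: [0.5, 1.8, -2.1]
width: 0.0255
grasp_force: 59.8
[0.49780537 0.02792215 0.24722251]
clock: 11.08
eef_pos: [0.549, -0.0423, 0.1258]
eef_rot: [[0.266, 0.964, -0.0], [0.964, -0.266, 0.0], [0.0, -0.0, -1.0]]
force: [-1.4, 2.5, -0.9]
width: 0.0254
grasp_force: 59.8
[0.66677482 0.31170795 0.03504653]
clock: 12.08
eef_pos: [0.5202, -0.2058, 0.1907]
eef_rot: [[-0.04, 0.999, 0.0], [0.999, 0.04, -0.001], [-0.001, 0.0, -1.0]]
force: [-0.3, 0.1, -0.5]
width: 0.0258
grasp_force: 59.8
[ 0.03970281 -0.11931575 -0.00131213] 2.2795259809945545
221 257
```

View pics/z7.png

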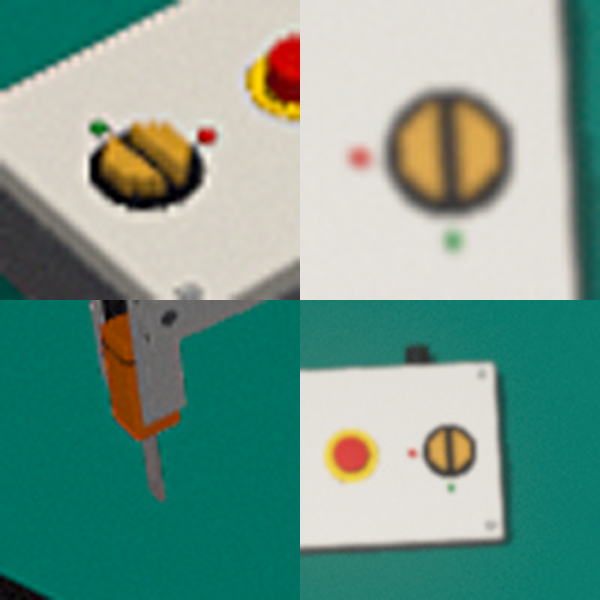

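The slot now points at the green dot in both views, and the torque peaked at 0.25 N m, so the screw is at its stop. The driver hangs straight, with its tip at (160,500) in the lower-left crop. Now I'll return it to the stand.

```bash
python3 -m creep '[[[-0.2,-0.5,0],[0,0,1.2],15],[[-0.5,-1.1,0],[0,0,2.5],15],[[-0.75,-1.7,0],[0,0,3.8],15],[[-0.99,-2.23,0],[0,0,5.1],15],[[-0.99,-2.23,0],[0,0,6.25],15],[[-0.99,-2.23,-0.6],[0,0,6.25],15],[[-0.99,-2.23,-1.2],[0,0,6.25],15],[[-0.99,-2.23,-1.2],[0,0,6.25],15],[[-0.99,-2.23,-1.2],[0,0,6.25],15]]'; python3 - <<'E'
from h import *
s=status.state();p=s["eef_pos"]
i=optics.grab_frame("scene");cv2.imwrite("pics/s8.png",i)
u,v=proj("scene",[p-[0,0,.0624]])[0];print(u,v,proj("scene",[[.4806,-.295,.055]]))
H=hsv(i);u=int(round(u));v=int(round(v))
for y in range(v-10,v+5): print(y,u-12,''.join('#' if a<75 and b>60 else '.' for a,b in zip(H[y,u-12:u+13,1],H[y,u-12:u+13,2])))
E
```

```text
clock: 13.3
eef_pos: [0.4822, -0.291, 0.143]
eef_rot: [[-0.643, 0.765, 0.001], [0.765, 0.643, -0.001], [-0.001, 0.0, -1.0]]
force: [1.0, -0.3, 0.1]
width: 0.0258
grasp_force: 59.8
177.50322664408606 294.01673116465906 [[177.36873911 303.3482598 ]]
284 166 .......####..............
285 166 ........####.............
286 166 ........####.............
287 166 ........####.............
288 166 ........####.............
289 166 ........######...........
290 166 .......#######...........
291 166 ........######...........
292 166 ........######...........
293 166 ........#######..........
294 166 ..........####...........
295 166 .........................
296 166 .........................
297 166 .........................
298 166 .........................
```

```bash
python3 -m creep '[[[-0.04,-0.1,0],[0,0,0],15],[[-0.04,-0.1,-0.3],[0,0,0],15],[[-0.04,-0.1,-0.6],[0,0,0],15],[[-0.04,-0.1,-1],[0,0,0],15],[[-0.04,-0.1,-1.4],[0,0,0],15],[[-0.04,-0.1,-1.7],[0,0,0],15],[[-0.04,-0.1,-1.82],[0,0,0],15],[[-0.04,-0.1,-1.82],[0,0,0],15]]'
```

```text
clock: 14.35
eef_pos: [0.4798, -0.2954, 0.0689]
eef_rot: [[-0.643, 0.766, -0.0], [0.766, 0.643, 0.0], [0.0, -0.0, -1.0]]
force: [-0.4, 0.0, -1.0]
width: 0.0259
grasp_force: 59.8
```

```bash
python3 -m creep '[[[0,0,-0.03],[0,0,0],15],[[0,0,-0.03],[0,0,0],30],[[0,0,-0.03],[0,0,0],60],[[0,0,-0.03],[0,0,0],94],[[0,0,-0.03],[0,0,0],94],[[0,0,-0.03],[0,0,0],94],[[0,0,1],[0,0,0],94],[[0,0,2],[0,0,0],94],[[0,0,3.4],[0,0,0],94],[[0,0,3.4],[0,0,0],60],[[0,0,3.4],[0,0,0],0],[[0,0,3.4],[0,0,0],0]]' ; python3 - <<'E'
from h import *
s=optics.grab_frame("scene");cv2.imwrite("pics/s9.png",s);S=hsv(s)
o=biggest((S[...,0]>4)&(S[...,0]<20)&(S[...,1]>150)&(S[...,2]>220),(150,265,210,330))
print(cv2.minAreaRect(plane("scene",o.reshape(-1,2),.115)[:,:2].astype(np.float32)))
o=biggest((S[...,0]>4)&(S[...,0]<20)&(S[...,1]>150),(150,260,210,330)); o0=cv2.imread("pics/scene0.png"); q=hsv(o0); p=biggest((q[...,0]>4)&(q[...,0]<20)&(q[...,1]>150),(150,260,210,330)); print(cv2.boundingRect(o),cv2.boundingRect(p))
E
```

```text
clock: 15.85
eef_pos: [0.4793, -0.2952, 0.2038]
eef_rot: [[-0.643, 0.766, -0.002], [0.766, 0.643, 0.001], [0.002, -0.001, -1.0]]
force: [-0.3, 0.8, 0.6]
width: 0.0676
grasp_force: 0.0
((0.4770830571651459, -0.2931807041168213), (0.02369683049619198, 0.017385607585310936), 40.20540237426758)
(164, 277, 21, 32) (164, 277, 22, 32)
```

The driver is back: the handle's bounding box matches the original to within 1 px. Next is the button.

```bash
python3 -m creep '[[[0.15,0.8,0],[0,0,-0.8],0],[[0.3,1.7,0],[0,0,-1.6],0],[[0.5,2.7,0],[0,0,-2.4],0],[[0.7,3.7,0],[0,0,-3.2],0],[[0.9,4.7,0],[0,0,-4],0],[[1.1,5.7,0],[0,0,-4.8],0],[[1.3,6.7,0],[0,0,-5.6],0],[[1.5,7.5,0],[0,0,-6.33],0],[[1.67,8.19,0],[0,0,-6.33],0],[[1.67,8.19,-1.2],[0,0,-6.33],0],[[1.67,8.19,-2.4],[0,0,-6.33],0],[[1.67,8.19,-2.4],[0,0,-6.33],0]]'; python3 - <<'E'
from h import *
s=status.state();print(s["eef_pos"],s["force"],s["width"])
E
```

```text
clock: 17.4
eef_pos: [0.5443, 0.0321, 0.106]
eef_rot: [[-0.036, 0.999, -0.007], [0.999, 0.036, 0.0], [0.0, -0.007, -1.0]]
force: [-0.1, -0.6, 0.4]
width: 0.0008
grasp_force: 0.0
[0.54433063 0.03213907 0.10604967] [-0.08153913 -0.58828693  0.43805288] 0.0007522763547575409
```

```bash
python3 -m creep '[[[0.03,0,-0.4],[0,0,0],0],[[0.03,0,-0.7],[0,0,0],0],[[0.03,0,-0.85],[0,0,0],0],[[0.03,0,-0.92],[0,0,0],0],[[0.03,0,-0.97],[0,0,0],0],[[0.03,0,-0.97],[0,0,0],0],[[0.03,0,-0.97],[0,0,0],0]]'; python3 - <<'E'
from h import *
s=optics.grab_frame("scene");cv2.imwrite("pics/s10.png",s);S=hsv(s)
m=(S[...,0]>100)&(S[...,0]<120)&(S[...,1]>150)&(S[...,2]>60); c=biggest(m,(320,195,385,250)); print(cv2.boundingRect(c),cen(c))
for th in(0,1.05):print(th,proj("scene",[[.5463-.0345*.085-.075*np.sin(th),.0376+.085,.068+.075*np.cos(th)]]))
E
```

```text
clock: 18.27
eef_pos: [0.548, 0.0322, 0.0704]
eef_rot: [[-0.036, 0.999, 0.0], [0.999, 0.036, -0.0], [-0.0, 0.0, -1.0]]
force: [-0.0, 0.4, 0.2]
width: 0.0005
grasp_force: 0.3
(353, 202, 10, 6) [357.88484848 205.03636364]
0 [[356.97355288 209.41050855]]
1.05 [[337.13853212 209.38356391]]
```

```bash
python3 -m creep '[[[-0.03,0,-0.06],[0,0,0],0],[[-0.03,0,-0.12],[0,0,0],0],[[-0.03,0,-0.12],[0,0,0],0]]'; python3 - <<'E'
from h import *
s=optics.grab_frame("scene");cv2.imwrite("pics/s11.png",s);S=hsv(s)
m=(S[...,0]>100)&(S[...,0]<120)&(S[...,1]>150)&(S[...,2]>60); c=biggest(m,(320,195,385,250)); print(cv2.boundingRect(c),cen(c))
cv2.imwrite("pics/z11.png",cv2.resize(s[190:290,270:390],(720,600),interpolation=cv2.INTER_CUBIC))
E
```

```text
clock: 18.7
eef_pos: [0.5472, 0.0322, 0.0656]
eef_rot: [[-0.036, 0.999, 0.001], [0.999, 0.036, 0.0], [0.0, 0.001, -1.0]]
force: [3.5, -0.9, 5.9]
width: 0.0006
grasp_force: 2.8Traceback (most recent call last):
  File "<stdin>", line 3, in <module>
  File "h.py", line 22, in biggest
    return max(cv2.findContours(m,cv2.RETR_EXTERNAL,cv2.CHAIN_APPROX_NONE)[0],key=cv2.contourArea)
ValueError: max() iterable argument is empty
```

```bash
python3 -m creep '[[[0,0,0.7],[0,0,0],0],[[0,0,1.7],[0,0,0],0],[[-0.3,-1,2.7],[0,0,0],0],[[-0.3,-2.2,2.7],[0,0,0],0],[[-0.3,-3,2.7],[0,0,0],0],[[-0.3,-3,2.7],[0,0,0],94],[[-0.3,-3,2.7],[0,0,0],94]]'; python3 - <<'E'
from h import *
s=optics.grab_frame("scene");cv2.imwrite("pics/s11.png",s);S=hsv(s);t=optics.grab_frame("top");cv2.imwrite("pics/t11.png",t);H=hsv(t)
f=lambda S:(S[...,0]>100)&(S[...,0]<120)&(S[...,1]>150)&(S[...,2]>50)
print(proj("top",[[.4784,.1203,.105]]),proj("scene",[[.4784,.1203,.105]]))
a=biggest(f(S),(315,190,385,250));b=biggest(f(H),(240,190,310,300)); print(cv2.boundingRect(a),cv2.boundingRect(b),plane("top",[cen(b)],.107),two({"top":cen(b),"scene":cen(a)}))
cv2.imwrite("pics/z11.png",np.hstack([cv2.resize(s[190:290,290:390],(400,400),interpolation=cv2.INTER_CUBIC),cv2.resize(t[190:290,230:330],(400,400),interpolation=cv2.INTER_CUBIC)]))
E
```

```text
clock: 19.62
eef_pos: [0.5343, -0.0869, 0.1731]
eef_rot: [[-0.036, 0.999, -0.001], [0.999, 0.036, 0.001], [0.001, -0.001, -1.0]]
force: [-0.0, 0.6, 0.2]
width: 0.0169
grasp_force: 0.0
[[262.20963054 267.40910697]] [[336.41418725 209.85064968]]
(329, 204, 15, 11) (254, 264, 18, 7) [[0.47803352 0.11885197 0.107     ]] (array([0.47826014, 0.11915081, 0.10778486]), [np.float64(0.00047199593643523633), np.float64(0.0004719959364353848)])
```

View pics/z11.png

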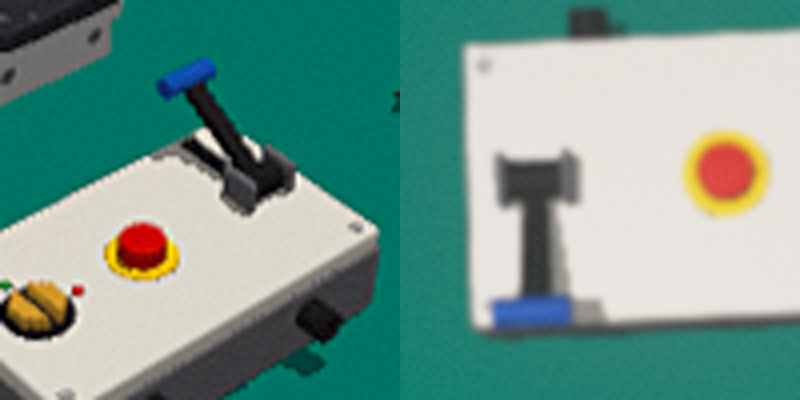

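The lever has dropped. In the crops the blue bar is at about (187,78) in the scene view and (533,310) in the top view, with world position near (0.478,0.1195,0.106). I'll grip the bar by its ends and carry it along its arc.

```bash
python3 -m creep '[[[-0.1,0.4,0],[0,0,1.5],94],[[-0.2,0.9,0],[0,0,3],94],[[-0.4,1.4,0],[0,0,4.5],94],[[-0.5,1.9,0],[0,0,6],94],[[-0.7,2.5,0],[0,0,7.5],94],[[-0.8,3.1,0],[0,0,9],94],[[-1,3.7,0],[0,0,10.5],94],[[-1.2,4.3,0],[0,0,12],94],[[-1.3,4.8,0],[0,0,13.5],94],[[-1.4,5.16,0],[0,0,15],94],[[-1.4,5.16,-0.5],[0,0,15],94],[[-1.4,5.16,-0.5],[0,0,15],94]]' 15
```

```text
clock: 21.22
eef_pos: [0.4776, 0.1192, 0.1526]
eef_rot: [[-0.999, -0.037, -0.002], [-0.037, 0.999, -0.0], [0.002, -0.0, -1.0]]
force: [-0.4, -0.3, 0.5]
width: 0.094
grasp_force: 0.0
```

```bash
python3 -c "
from h import *
s=status.state();print(s['eef_pos'],s['joint_pos'],s['width'])"
```

```text
[0.4776274  0.11916041 0.15260412] [ 0.35152948  0.333233   -0.77395142  1.96879939  0.28368437  0.95156563
  1.04538523] 0.09402680418573701
```

```bash
python3 -m creep '[[[0.01,0,-0.6],[0,0,0],94],[[0.01,0,-1.2],[0,0,0],94],[[0.01,0,-1.62],[0,0,0],94],[[0.01,0,-1.62],[0,0,0],60],[[0.01,0,-1.62],[0,0,0],45],[[0.01,0,-1.62],[0,0,0],30],[[0.01,0,-1.62],[0,0,0],30],[[0.01,0,-1.62],[0,0,0],30],[[0.01,0,-1.62],[0,0,0],30]]' 15
```

```text
clock: 22.35
eef_pos: [0.479, 0.1189, 0.0887]
eef_rot: [[-0.999, -0.036, 0.0], [-0.036, 0.999, 0.0], [-0.0, 0.0, -1.0]]
force: [-5.0, 13.5, 2.6]
width: 0.0374
grasp_force: 7.3
```

```bash
python3 -m creep '[[[0,0.03,0],[0,0,0],30],[[0,0.03,0],[0,0,0],30],[[0.16,0.035,0.23],[0,0,0],30],[[0.35,0.04,0.44],[0,0,0],30],[[0.57,0.05,0.615],[0,0,0],30],[[0.57,0.05,0.615],[0,0,0],30]]'
```

```text
clock: 23.1
eef_pos: [0.5021, 0.121, 0.1136]
eef_rot: [[-0.999, -0.036, 0.0], [-0.036, 0.999, 0.001], [-0.0, 0.001, -1.0]]
force: [-4.2, 4.4, 1.8]
width: 0.0358
grasp_force: 15.0
```

Gripped, and the forces are low. I'll continue along the arc.

```bash
python3 -m creep '[[[0.24,0.01,0.14],[0,0,0],30],[[0.5,0.02,0.245],[0,0,0],30],[[0.78,0.03,0.305],[0,0,0],30],[[1.06,0.04,0.325],[0,0,0],30],[[1.17,0.042,0.325],[0,0,0],30],[[1.26,0.044,0.315],[0,0,0],30],[[1.26,0.044,0.315],[0,0,0],30]]'
```

```text
clock: 23.98
eef_pos: [0.5529, 0.1229, 0.1264]
eef_rot: [[-0.999, -0.036, 0.001], [-0.036, 0.999, 0.001], [-0.001, 0.001, -1.0]]
force: [0.2, 3.3, 7.2]
width: 0.0345
grasp_force: 15.0
```

```bash
python3 -m creep '[[[0.04,0,0],[0,0,0],30],[[0.04,0,0],[0,0,0],30],[[0.04,0,0],[0,0,0],30]]'; python3 - <<'E'
from h import *
s=optics.grab_frame("scene");cv2.imwrite("pics/s12.png",s)
print(proj("scene",[[.5434+.0075,.1226,.1426],[.5434,.1226,.143]]))
cv2.imwrite("pics/z12.png",cv2.resize(s[170:250,310:410],(750,600),interpolation=cv2.INTER_CUBIC))
E
```

```text
clock: 24.35
eef_pos: [0.5541, 0.1229, 0.1263]
eef_rot: [[-0.999, -0.036, 0.001], [-0.036, 0.999, 0.001], [-0.001, 0.001, -1.0]]
force: [-0.9, 4.4, 6.3]
width: 0.0353
grasp_force: 15.0
[[359.245133   211.15713088]
 [356.98337667 209.41738499]]
```

View pics/z12.png

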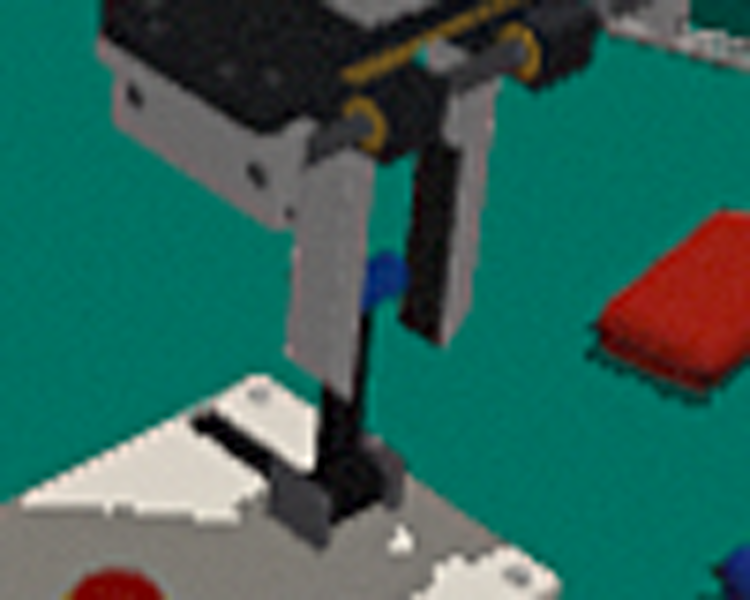

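The bar is held, with its visible end at (387,278) in the crop. That is about 2–3 px (8 mm) past its latched position, so I'll release it and check.

```bash
python3 -m creep '[[[0.03,0,0],[0,0,0],30],[[0.03,0,0],[0,0,0],30],[[0.03,0,0],[0,0,0],94],[[0.03,0,0],[0,0,0],94],[[0.03,0,0],[0,0,0],94],[[0.03,0,0],[0,0,0],94],[[0.03,0,0],[0,0,0],94],[[0.03,0,1],[0,0,0],94],[[0.03,0,2.2],[0,0,0],94],[[-0.5,-1.2,3],[0,0,0],94],[[-1,-2.6,3],[0,0,0],94],[[-1.2,-4,3],[0,0,0],94]]'
python3 -m creep '[[[-0.2,-1.2,0],[0,0,0],94],[[-0.6,-2.4,0],[0,0,0],94],[[-1,-3.4,0],[0,0,0],94],[[-1,-3.4,0],[0,0,0],94]]'
python3 - <<'E'
from h import *
s=optics.grab_frame("scene");cv2.imwrite("pics/s13.png",s);t=optics.grab_frame("top");cv2.imwrite("pics/t13.png",t)
f=lambda S:(S[...,0]>100)&(S[...,0]<120)&(S[...,1]>150)&(S[...,2]>50)
for n,i,b in(("scene",s,(315,190,385,250)),("top",t,(240,190,310,300))):
  z=cv2.imread(f"pics/{n}0.png")
  for k in(z,i): c=biggest(f(hsv(k)),b);print(n,cv2.boundingRect(c),cen(c).round(1))
cv2.imwrite("pics/z13.png",np.hstack([cv2.resize(s[190:390,140:460],(400,250)),cv2.resize(t[160:310,110:520],(400,250))]))
E
```

```text
clock: 25.9
eef_pos: [0.5049, -0.0393, 0.2464]
eef_rot: [[-0.999, -0.036, 0.001], [-0.036, 0.999, -0.001], [-0.001, -0.001, -1.0]]
force: [1.5, 0.1, -0.1]
width: 0.0945
grasp_force: 0.0
clock: 26.4
eef_pos: [0.4646, -0.1765, 0.2457]
eef_rot: [[-1.0, -0.031, -0.0], [-0.031, 1.0, -0.001], [0.0, -0.001, -1.0]]
force: [0.0, 0.8, 0.3]
width: 0.094
grasp_force: 0.0
scene (349, 203, 15, 11) [356.1 208.5]
scene (349, 203, 15, 11) [355.9 208.5]
top (251, 228, 18, 6) [259.5 230.1]
top (250, 228, 19, 6) [259.5 230.2]
```

View pics/z13.png

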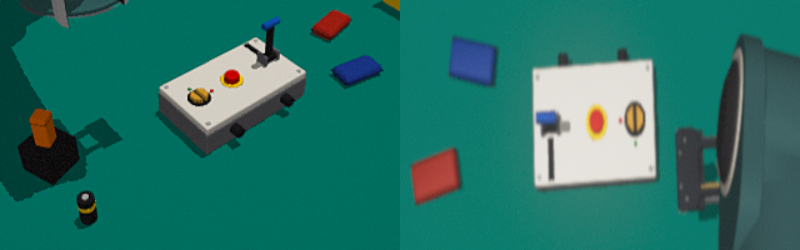

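The picture shows the lever upright and latched (bar at the same pixels as at the start), the slot at the green dot, and the driver upright in its stand. The cases and battery look unmoved, and the arm is clear of everything.

```bash
python3 -c "
from bench import finish_job;print(finish_job())"
```

```text
the job is handed in; nothing more can be done
None
```

The trip test is done and handed in at about 26 s: the screw is turned to its stop, the driver is back upright in its stand, the button press dropped the lever, and the lever is lifted and latched again; the cases and battery look unmoved.

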